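# Muddler home in the bar caddy

## Task

Put the dark wooden muddler that stands on the turntable away in the pine bar caddy, thick end down and fully home, so that its shoulder is flush with the caddy's top. The three bores look alike at the mouth but only one is deep enough, so feel for the right one. Lower the muddler in rather than letting it drop, leave it standing there, and leave the other things on the table where they are.

Things in the scene. Friction and masses are not known exactly. Their poses are not given: they have to be found in the camera images.
- muddler: loose dark wooden cocktail muddler, 180 mm long, standing upright on the turntable at the start, about 0.13 kg. Origin: centre of the flat lower face of its thick end; z runs up its axis. From the bottom: thick part 28 mm in diameter up to 95 mm (4 mm lead-in chamfer at its foot), tapering to a handle 23 mm in diameter from 106 mm to 174 mm, rounded top at 180 mm. Grip the handle from above
- muddler_tip (a point): the same point as the muddler's origin: centre of the lower face of its thick end
- caddy: pine bar caddy, fixed: a block 60 x 160 x 110 mm (x, y, z) with three vertical bores in a row along its y at -50, 0 and +50 mm. Origin: centre of its underside, z up
- caddy_hole0 (a point): mouth of bore 0: a point on the bore's axis in the plane of the caddy's top face, 110 mm above the table; z up. Bore 30 mm in diameter with a small chamfer, vertical. Its floor is out of sight and is a cork pad 95 mm below the mouth in the one deep bore, 65 or 55 mm below it in the other two; which is deep changes from run to run
- caddy_hole1 (a point): mouth of bore 1: a point on the bore's axis in the plane of the caddy's top face, 110 mm above the table; z up. Bore 30 mm in diameter with a small chamfer, vertical. Its floor is out of sight and is a cork pad 95 mm below the mouth in the one deep bore, 65 or 55 mm below it in the other two; which is deep changes from run to run
- caddy_hole2 (a point): mouth of bore 2: a point on the bore's axis in the plane of the caddy's top face, 110 mm above the table; z up. Bore 30 mm in diameter with a small chamfer, vertical. Its floor is out of sight and is a cork pad 95 mm below the mouth in the one deep bore, 65 or 55 mm below it in the other two; which is deep changes from run to run
- turntable: small pine turntable, fixed base with a disc 200 mm in diameter that turns freely; origin on its axis at the table, top of the disc 28 mm above the table
- salt_mill: wooden salt mill, 48 mm in diameter, 100 mm tall, standing on the turntable beside the muddler; origin at the centre of its underside. A bystander
- jar: clear glass jar with bail lid, 96 mm in diameter, 142 mm tall; origin at the centre of its underside. A bystander
- bowl: blue ceramic bowl, 130 mm in diameter, 55 mm tall; origin at the centre of its underside. A bystander
- opener: flat steel bottle opener, 137 mm along its x, 38 mm wide, 6 mm thick, lying on the table between caddy and turntable, on the robot's side; origin at the middle of its underside. A bystander
- tumbler: green glass tumbler, 72 mm in diameter, 90 mm tall; origin at the centre of its underside. A bystander
Not all that is in view belongs to the job. There is more than one size of the muddler; the one meant has the size given above.

How it is judged:
By the outcome, as a careful person would: the job done as asked, in the order asked, and still so for the second after the job is handed in, with the robot touching nothing.
It also fails if it takes over 61 s, if anything falls off the work surface, if the arm or the gripper's body presses on something with over 40 N, if the wrist force passes 120 N, or if a joint passes its speed limit or range.

## Robot

A 7-joint arm with a two-finger parallel gripper is mounted at the origin on the work surface. World frame = base frame: x ahead of the robot, y to its left, z up, the work surface at z = 0. Lengths are in mm, angles in rad, forces in N, time in s.
With the tool pointing down it reaches from about 400 to 925 mm from the base axis. Payload 5.6 kg.
Tool frame: the origin (TCP) lies midway between the tips of the shut fingers; the grasp point (between the pads) lies behind it (arm.grasp_offset is the y of the grasp point in the tool frame, in mm); y points along the fingers, x is the direction in which the jaws open and shut, and the axes are right-handed (so a half turn about y gives the same grasp; the last joint's range is limited). The gripper opens to 85 mm and grips with 20 to 120 N. Pads are 22 mm wide; open, the fingers measure 114 mm over their backs; the gripper's body (76 mm by 85 mm) begins 54 mm behind the grasp point. The pads swing forward as they close: fully open they stand 13 mm farther back than shut.
Start: joints at [1.118, 0.468, -0.012, 1.603, 0.006, 1.071, -0.056], TCP at [258.938, -596.204, 231.29] pointing down, gripper open.
Joint ranges: [-2.53, 2.53], [-0.31, 2.02], [-1.57, 1.55], [0.28, 2.44], [-1.29, 4.43], [0.15, 1.84], [-2.92, 2.92]. Speed limits (rad/s): [2.57, 2.57, 3.14, 3.14, 3.14, 3.14, 3.14].

## Interface

Orientations are given as a unit quaternion [w, x, y, z].
In Python, from bench import arm, eyes gives the robot as it stands. The module is installed in compiled form; this text tells all that it offers.
- The arm moves only by the shell command python3 -m crank 'ROWS' [FORCE]. ROWS is JSON, a list that holds one entry, the list of rows, each a list of 7 numbers: the shift along the world's x, y, z in m, then the turn, a rotation vector about the world's x, y, z in degrees, then the finger opening in m, from 0 to 0.0854. A call has exactly 8 rows; each row is the pose to reach, as a shift and turn from the pose commanded when the call began; what a row does not reach only later rows make up. A row lasts 1/10 s, in which the tool goes at most 50 mm and 8.59 degrees, less where a joint would pass 70% of its speed; a pose out of reach is approached as far as the arm can. A call with a gripper value outside its range is refused whole. The fingers move at their own pace and stop on an object; FORCE is the grip in N (left out, the last holds). Time passes only in rows, so rows that repeat a pose let the fingers close, or fill a call up. It gives the time, the measured TCP pose, the force and the opening at its end, in the units of the state.
- arm.read_state(): the state, without advancing time (a new reading comes with each control period).
- eyes.capture(name): name is "scene" or "top" or "wrist"; returns the picture (384x512x3 uint8, red, green, blue); there is no depth.
- eyes.get_calibration(name): a dict with "fov_y" (degrees; the focal length in pixels is half the picture's height over the tangent of half this angle, whatever the lens; pixels are square), "cx", "cy" (the principal point, pixels), "rvec" (rotation vector, rad) and "tvec" (3), from world to camera coordinates, as OpenCV has them. Camera axes: x right, y down, z forward; pixel columns grow to the right and rows downward; lengths in mm; the calibration is good to about 2 mm. A picture is of the moment at which its call begins: read the wrist's pose just before it. get_calibration takes no time and is no camera call; for the wrist camera it gives the pose at the moment of the call.
- arm.hand_in(): hands the job in, once; it reports no verdict.
The state is a dict: "time": time; "qpos": joint angles; "qd": joint speeds; "tau": joint torques, N m; "position": TCP position; "tool_rot": TCP orientation; "force": force on the tool from outside, world axes, zero at the start; "torque": the same for the moment, N m; "width": finger opening in mm.
Only numpy, scipy, OpenCV 4.12 (cv2) and the standard library are available. Lean on these libraries where they do the work, as an engineer would, in place of code of your own. Each camera call takes 0.05 s, during which the arm holds its last target. There are 200 camera calls.

## Working session

There is one attempt and no reset: what is moved stays moved. The work goes in short steps, Python scripts to look and compute and a shell command to move; the robot and the scene stay as the last step left them, time stands still between calls to the robot, and variables do not carry over. Pictures are saved under pics/ and viewed, about 8 in all and at most 12, crops included, and the job is handed in when it is done.

```bash
mkdir -p pics && cat > h.py <<'E'
import numpy as np, cv2
from bench import arm, eyes
def snap(n,f):
    c=eyes.get_calibration(n); im=eyes.capture(n)
    np.savez('pics/'+f+'.npz',im=im,**{k:np.array(c[k]) for k in c if isinstance(c[k],(int,float,list,tuple,np.ndarray))})
    cv2.imwrite('pics/'+f+'.png',im[:,:,::-1]); return im,c
def load(f):
    d=np.load('pics/'+f+'.npz'); return d['im'],d
def ray(c,u,v):
    f=192/np.tan(np.radians(float(c['fov_y']))/2)
    R=cv2.Rodrigues(np.array(c['rvec'],float))[0]; t=np.array(c['tvec'],float).ravel()
    d=R.T@np.array([(u-float(c['cx']))/f,(v-float(c['cy']))/f,1]); return -R.T@t,d/np.linalg.norm(d)
def plane(c,u,v,z):
    o,d=ray(c,u,v); return o+d*(z-o[2])/d[2]
def proj(c,p):
    f=192/np.tan(np.radians(float(c['fov_y']))/2)
    R=cv2.Rodrigues(np.array(c['rvec'],float))[0]; q=R@np.array(p,float)+np.array(c['tvec'],float).ravel()
    return q[0]/q[2]*f+float(c['cx']),q[1]/q[2]*f+float(c['cy'])
E
python3 - <<'E'
from h import *
ims=[]
for n in("scene","top"):
    im,c=snap(n,n+'0'); print({k:np.round(c[k],4) if not isinstance(c[k],str) else c[k] for k in c}); ims.append(im)
print(arm.read_state(), arm.grasp_offset)
E
```

```text
{'fov_y': np.float64(46.187), 'cx': np.float64(248.5306), 'cy': np.float64(192.3976), 'rvec': array([ 1.5006,  1.8969, -0.9471]), 'tvec': array([ 103.1907, -260.3143, 1442.336 ])}
{'fov_y': np.float64(49.3662), 'cx': np.float64(255.3936), 'cy': np.float64(190.0873), 'rvec': array([ 2.1368, -2.1738,  0.1446]), 'tvec': array([  8.1693, 572.6097, 957.8253])}
{'time': 0.1, 'qpos': array([ 1.11799207,  0.46829712, -0.01163561,  1.60352684,  0.00599657,
        1.07140076, -0.05630728]), 'qd': array([-0.00034182,  0.00102102,  0.00011673, -0.00167735,  0.00018881,
        0.00066859,  0.00102587]), 'tau': array([ 1.39605203e-03, -5.33516335e+01,  2.15193682e-02, -2.51962781e+01,
        1.14391019e-02,  4.37289389e-03,  1.29461975e-05]), 'position': array([ 258.73896116, -595.7380628 ,  230.43034233]), 'tool_rot': array([ 0.59154765, -0.5909871 ,  0.38830796, -0.38732745]), 'force': array([-0.12889024,  0.05142945, -0.36600647]), 'torque': array([-0.04789535,  0.02720144, -0.04355399]), 'width': 85.74532201949087} -18.700000000000003
```

```bash
python3 -c "
import cv2
for n in ('scene0','top0'):
    cv2.imwrite('pics/'+n+'b.png',cv2.resize(cv2.imread('pics/'+n+'.png'),(800,600),interpolation=cv2.INTER_CUBIC))"
```

```text
(no output)
```

View pics/scene0.png

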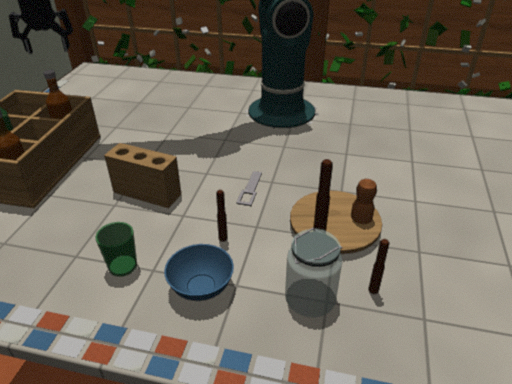

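View pics/top0.png

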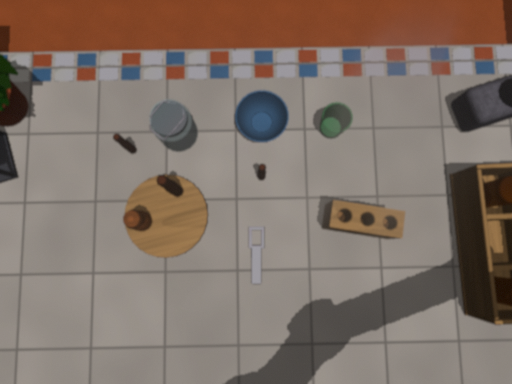

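Candidates for the muddler:
- Tall one on the turntable: scene (323,195), top (170,185).
- Short one: scene (222,215), top (261,171).
- Short one by the jar: scene (379,267), top (125,143).

By the description it is the first. Next I measure and check it in a crop.

```bash
python3 - <<'E'
from h import *
a,ca=load('top0'); b,cb=load('scene0')
k=lambda im,x0,y0,w,h,s:cv2.resize(im[y0:y0+h,x0:x0+w],None,fx=s,fy=s,interpolation=cv2.INTER_CUBIC)
P=np.hstack([k(a,100,150,120,110,3.3),k(a,320,185,95,110,3.3)[:363]]) 
Q=np.hstack([k(b,280,150,120,110,2),k(b,100,140,120,110,2)])
Q=cv2.copyMakeBorder(Q,0,0,0,max(0,P.shape[1]-Q.shape[1]),cv2.BORDER_CONSTANT)[:,:P.shape[1]]
cv2.imwrite('pics/c1.png',np.vstack([P,Q])[:,:,::-1])
g=a.astype(int).sum(2)
# bores
sub=np.zeros_like(g,bool); sub[195:245,325:410]=1
m=((a.max(2)<70)&sub).astype(np.uint8)
n,l,s,ce=cv2.connectedComponentsWithStats(m)
for i in range(1,n):
    if s[i,4]>15: print('dark',s[i],ce[i],plane(ca,*ce[i],110).round(1))
# caddy/top face
hsv=cv2.cvtColor(a,cv2.COLOR_RGB2HSV)
m=((hsv[:,:,1]>90)&(hsv[:,:,0]<25)).astype(np.uint8)
for nm,(x0,x1,y0,y1) in dict(turn=(118,215,168,262),caddy=(322,412,190,245)).items():
    mm=np.zeros_like(m); mm[y0:y1,x0:x1]=m[y0:y1,x0:x1]
    cs,_=cv2.findContours(mm,0,1); c=max(cs,key=cv2.contourArea)
    print(nm,cv2.minEnclosingCircle(c),cv2.minAreaRect(c))
m=((g<170)).astype(np.uint8)
for im,c,(x0,x1,y0,y1),n in((a,ca,(150,190,168,200),'top'),(b,cb,(312,335,155,240),'scene')):
    mm=np.zeros(im.shape[:2],np.uint8); mm[y0:y1,x0:x1]=(im.max(2)<90)[y0:y1,x0:x1]
    nn,l,s,ce=cv2.connectedComponentsWithStats(mm)
    i=1+s[1:,4].argmax(); print(n,s[i],ce[i]); 
    ys,xs=np.where(l==i)
    for r in range(ys.min(),ys.max()+1,3 if n=='top' else 8): print(r,xs[ys==r].min(),xs[ys==r].max())
print('cams',ray(ca,0,0)[0],ray(cb,0,0)[0])
E
```

```text
dark [325 204   6  25  88] [327.02272727 216.61363636] [ 501.9 -157.2  110. ]
dark [342 210   9  11  66] [346.33333333 214.62121212] [ 505.5 -199.7  110. ]
dark [362 214  11  11  99] [367.         218.66666667] [ 495.9 -244.5  110. ]
dark [389 220   6   8  36] [391.63888889 223.63888889] [ 484.1 -297.8  110. ]
turn ((165.33123779296875, 215.0977020263672), 41.90370178222656) ((165.75, 215.25), (80.61018371582031, 82.73150634765625), 45.0)
caddy ((366.5047302246094, 219.46226501464844), 38.25477600097656) ((366.4243469238281, 219.14596557617188), (73.66632080078125, 28.95705223083496), 8.972626686096191)
top [157 173  26  24 373] [170.24664879 183.97319035]
173 171 174
176 158 174
179 157 176
182 158 178
185 160 180
188 165 182
191 168 182
194 173 181
scene [313 160  20  71 873] [322.97021764 196.21993127]
160 324 328
168 321 332
176 320 331
184 319 330
192 318 329
200 316 329
208 315 328
216 314 327
224 314 326
cams [ 443.02405203    2.71451576 1024.25594033] [1288.06407464  215.91101184  673.06630556]
```

View pics/c1.png

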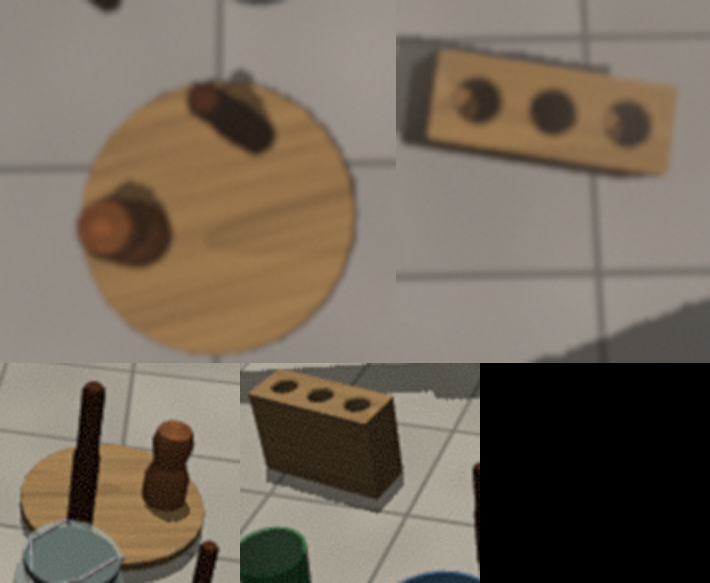

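The crop shows the tall dark muddler on the disc, with its top at top-view pixel (162,180). The bores are at (344,215), (368,219) and (390,223).

```bash
python3 - <<'E'
from h import *
a,ca=load('top0'); b,cb=load('scene0')
B=[plane(ca,*p,110) for p in((343.9,215.3),(367.6,218.6),(390.3,222.6))]
for x in B: print('bore',x.round(1))
print('len',np.linalg.norm(B[0]-B[2]), 'yaw of y axis from world -y',np.degrees(np.arctan2(*(B[2]-B[0])[:2])))
print('turn',plane(ca,165.5,215.1,28).round(1),'mill top',plane(ca,132,219,100+28).round(1))
print('mud top',plane(ca,162.1,179.7,204).round(1),'foot',plane(ca,178,190.5,28).round(1))
def tri(u1,u2):
    o1,d1=ray(ca,*u1);o2,d2=ray(cb,*u2)
    s=np.linalg.lstsq(np.c_[d1,-d2],o2-o1,rcond=None)[0]; p,q=o1+d1*s[0],o2+d2*s[1]; return p.round(1),q.round(1)
print(tri((162.1,179.7),(326.5,162)))
print('jar',plane(ca,171,119,142).round(1))
for p in((342.,216.),):pass
# scene bores, crop scale 2 offset (240 px,363)
for p in((285,386),(320,395),(357,405)): print(plane(cb,100+(p[0]-240)/2,140+(p[1]-363)/2,110).round(1))
s=arm.read_state(); from scipy.spatial.transform import Rotation as R
q=s['tool_rot']; print(R.from_quat(q[[1,2,3,0]]).as_matrix().round(3))
c=eyes.get_calibration('wrist'); print(ray(c,256,192),c['fov_y'])
E
```

```text
bore [ 504.1 -194.3  110. ]
bore [ 496.  -245.8  110. ]
bore [ 486.4 -295.   110. ]
len 102.30942590729822 yaw of y axis from world -y -170.03516238339816
turn [517.4 213.7  28. ] mill top [502.8 264.2 128. ]
mud top [574.7 184.  204. ] foot [576.1 184.3  28. ]
(array([574.7, 183.8, 204.5]), array([574.3, 185.8, 204.9]))
jar [718.2 179.9 142. ]
[ 489. -290.  110.]
[ 498.1 -241.5  110. ]
[ 508.3 -191.4  110. ]
[[ 0.398 -0.001  0.917]
 [-0.917  0.001  0.398]
 [-0.002 -1.    -0.   ]]
(array([ 334.86586438, -563.52506567,  372.26838046]), array([-0.30136793, -0.12590522, -0.94515885])) 60.46535551175896
```

```bash
python3 -m crank '[[[0,0,0.04,0,0,5,0.085],[0.02,0.03,0.07,0,0,10,0.085],[0.045,0.065,0.08,0,0,15,0.085],[0.07,0.105,0.08,0,0,20,0.085],[0.095,0.145,0.07,0,0,25,0.085],[0.12,0.18,0.05,0,0,30,0.085],[0.145,0.215,0.03,0,0,35,0.085],[0.17,0.25,0.02,0,0,40,0.085]]]' 50
python3 -m crank '[[[0.025,0.04,-0.01,0,0,0,0.085],[0.05,0.08,-0.02,0,0,0,0.085],[0.067,0.1,-0.02,0,0,0,0.085],[0.067,0.1,-0.02,0,0,0,0.085],[0.067,0.1,-0.02,0,0,0,0.085],[0.067,0.1,-0.02,0,0,0,0.085],[0.067,0.1,-0.02,0,0,0,0.085],[0.067,0.1,-0.02,0,0,0,0.085]]]'
python3 - <<'E'
from h import *
im,c=snap('wrist','w1')
cv2.imwrite('pics/w1.png',im[:,:,::-1]); print(arm.read_state()['qpos'].round(3))
E
```

```text
time: 0.9
position: [428.7, -344.1, 249.5]
tool_rot: [0.689, -0.688, 0.162, -0.16]
force: [0.1, -0.2, 0.1]
width: 85.0
time: 1.7
position: [495.3, -247.3, 231.4]
tool_rot: [-0.688, 0.688, -0.163, 0.163]
force: [-0.6, 0.6, -0.5]
width: 85.0
[ 0.665  0.331 -0.322  1.825  0.122  1.005 -0.171]
```

View pics/w1.png

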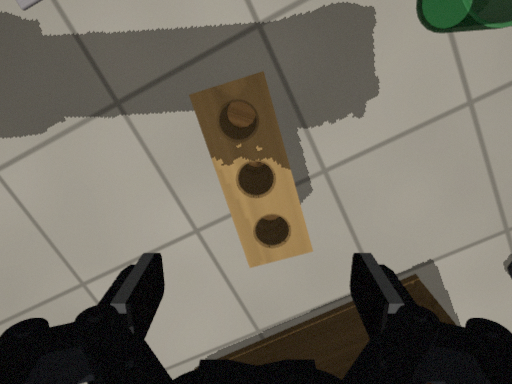

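Wrist view: the caddy's top corners are at (191,95), (264,72), (312,251) and (249,267). The bores are at (238,119), (256,179) and (272,230), and a cork floor shows in the first, at (241,113).

```bash
python3 - <<'E'
from h import *
a,c=load('w1')
C=[plane(c,*p,110)[:2] for p in((191,95),(264,72),(312,251),(249,267))]
C=np.array(C); print(C.round(1), 'centre',C.mean(0).round(1), [np.linalg.norm(C[i]-C[(i+1)%4]).round(1) for i in range(4)])
ax=(C[2]+C[3]-C[0]-C[1]); ax/=np.linalg.norm(ax)
for s in(-50,0,50):
    p=C.mean(0)+s*ax; print('bore from corners',p.round(1),np.round(proj(c,[*p,110])))
    for d in(55,65,95): print('  floor',d,np.round(proj(c,[*p,110-d])), end='')
    print()
for p in((238,119),(256,179),(272,230)): print('bore eye',plane(c,*p,110).round(1))
k=cv2.resize(a[65:275,180:320],None,fx=2.8,fy=2.8,interpolation=cv2.INTER_CUBIC)
k2=np.clip((k/255.)**0.45*255,0,255).astype(np.uint8)
cv2.imwrite('pics/c2.png',np.hstack([k,k2])[:,:,::-1]); print(k.shape)
E
```

```text
[[ 482.4 -162.3]
 [ 539.9 -172.6]
 [ 511.1 -328. ]
 [ 453.  -317.2]] centre [ 496.6 -245. ] [np.float64(58.4), np.float64(158.1), np.float64(59.1), np.float64(157.7)]
bore from corners [ 505.8 -195.9] [238. 121.]
  floor 55 [241. 114.]  floor 65 [242. 113.]  floor 95 [243. 110.]
bore from corners [ 496.6 -245. ] [256. 179.]
  floor 55 [256. 163.]  floor 65 [256. 161.]  floor 95 [256. 154.]
bore from corners [ 487.4 -294.2] [272. 231.]
  floor 55 [269. 208.]  floor 65 [269. 205.]  floor 95 [268. 195.]
bore eye [ 506.2 -194.6  110. ]
bore eye [ 496.6 -245.   110. ]
bore eye [ 488.1 -293.1  110. ]
(588, 392, 3)
```

View pics/c2.png

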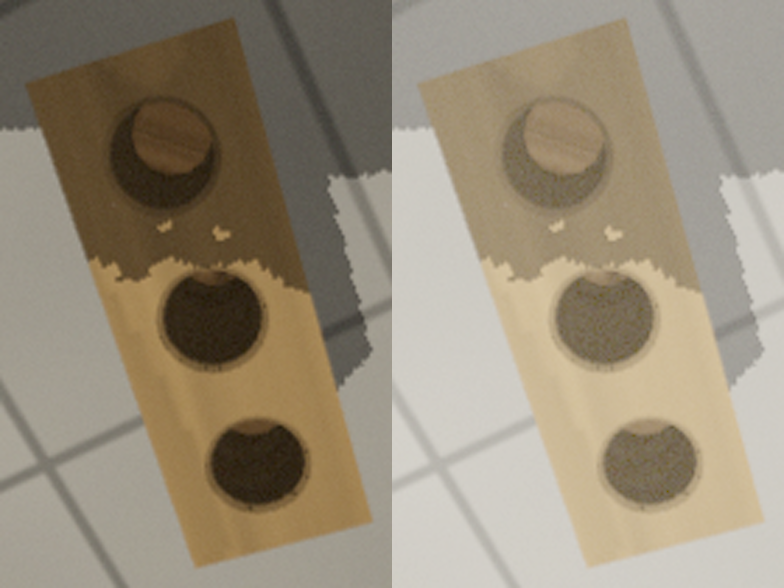

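The lower edges of the visible floors fit depths of about 65, 95 and 55 mm, so the middle bore at (496.6,-245) looks deep. I'll confirm that by feel. Next, over to the muddler.

```bash
python3 -m crank '[[[0.005,0.03,0.02,0,0,0,0.085],[0.015,0.075,0.025,0,0,0,0.085],[0.023,0.12,0.025,0,0,0,0.085],[0.031,0.165,0.025,0,0,0,0.085],[0.04,0.21,0.025,0,0,0,0.085],[0.048,0.255,0.025,0,0,0,0.085],[0.057,0.3,0.025,0,0,0,0.085],[0.065,0.345,0.025,0,0,0,0.085]]]'
python3 -m crank '[[[0.01,0.045,0,0,0,0,0.085],[0.014,0.075,0,0,0,0,0.085],[0.015,0.086,0,0,0,0,0.085],[0.015,0.086,0,0,0,0,0.085],[0.015,0.086,0,0,0,0,0.085],[0.015,0.086,0,0,0,0,0.085],[0.015,0.086,0,0,0,0,0.085],[0.015,0.086,0,0,0,0,0.085]]]'
python3 - <<'E'
from h import *
im,c=snap('wrist','w2'); print(arm.read_state()['qpos'].round(3))
E
```

```text
time: 2.55
position: [561.3, 100.0, 256.5]
tool_rot: [-0.688, 0.688, -0.162, 0.163]
force: [0.6, -0.2, -0.4]
width: 85.0
time: 3.35
position: [576.1, 183.5, 256.4]
tool_rot: [-0.688, 0.688, -0.163, 0.163]
force: [0.5, -0.7, 0.6]
width: 84.7
[ 0.012  0.421 -0.496  1.667  0.22   1.109 -1.01 ]
```

View pics/w2.png

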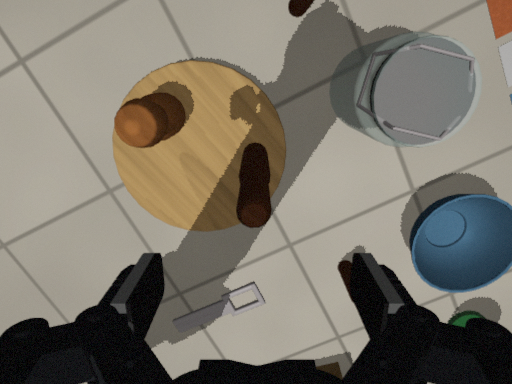

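The wrist view shows the muddler's top at about (254,213) and its foot at about (255,155), with the mill and jar clear of it.

```bash
python3 - <<'E'
from h import *
a,c=load('w2')
m=np.zeros(a.shape[:2],np.uint8); m[130:240,225:285]=(a.max(2)<75)[130:240,225:285]
for r in range(140,230,6):
    x=np.where(m[r])[0]; print(r,x.min() if len(x) else 0,x.max() if len(x) else 0,end='; ')
print('\ntop',plane(c,254,211,204).round(1))
for p in((576,184),(574,184),(574,186),(576,186),(575,182)):
    print(p,'top',np.round(proj(c,[*p,204])),'foot',np.round(proj(c,[*p,28])))
E
```

```text
140 0 0; 146 246 263; 152 243 266; 158 242 267; 164 241 268; 170 239 269; 176 238 269; 182 240 269; 188 239 268; 194 238 269; 200 237 269; 206 236 270; 212 236 271; 218 238 268; 224 243 263; 
top [576.3 186.  204. ]
(576, 184) top [255. 214.] foot [256. 154.]
(574, 184) top [252. 215.] foot [254. 155.]
(574, 186) top [251. 212.] foot [253. 153.]
(576, 186) top [254. 211.] foot [255. 152.]
(575, 182) top [255. 217.] foot [256. 156.]
```

```bash
python3 -m crank '[[[-0.001,0.001,-0.02,0,0,0,0.085],[-0.001,0.001,-0.045,0,0,0,0.085],[-0.001,0.001,-0.07,0,0,0,0.085],[-0.001,0.001,-0.09,0,0,0,0.085],[-0.001,0.001,-0.097,0,0,0,0.085],[-0.001,0.001,-0.097,0,0,0,0.05],[-0.001,0.001,-0.097,0,0,0,0.04],[-0.001,0.001,-0.097,0,0,0,0.032]]]' 60
python3 -m crank '[[[0,0,0,0,0,0,0.028],[0,0,0,0,0,0,0.024],[0,0,0,0,0,0,0.02],[0,0,0,0,0,0,0.01],[0,0,0,0,0,0,0.01],[0,0,0,0,0,0,0.01],[0,0,0,0,0,0,0.01],[0,0,0,0,0,0,0.01]]]' 60
python3 -c "
from h import *
snap('top','t1'); s=arm.read_state(); print(s['force'],s['torque'],s['position'],s['width'])"
```

```text
time: 4.2
position: [575.7, 186.1, 160.6]
tool_rot: [0.689, -0.688, 0.162, -0.163]
force: [-0.9, -0.4, 0.6]
width: 43.7
time: 5.0
position: [575.3, 186.1, 160.1]
tool_rot: [0.688, -0.688, 0.162, -0.163]
force: [-1.2, -1.0, 5.6]
width: 21.5
[-0.89457351 -0.50457506  5.07489563] [-0.08643038  0.27802349  0.01476661] [575.34257051 186.08345635 160.12283469] 21.485431052775848
```

```bash
python3 -m crank '[[[0,0,0.005,0,0,0,0.01],[0,0,0.02,0,0,0,0.01],[0,0,0.045,0,0,0,0.01],[0,0,0.07,0,0,0,0.01],[0,0,0.095,0,0,0,0.01],[0,0,0.11,0,0,0,0.01],[-0.002,-0.01,0.112,0,0,0,0.01],[-0.006,-0.03,0.112,0,0,0,0.01]]]'
python3 -m crank '[[[-0.007,-0.04,0,0,0,0,0.01],[-0.015,-0.085,0,0,0,0,0.01],[-0.023,-0.13,0,0,0,0,0.01],[-0.031,-0.175,0,0,0,0,0.01],[-0.04,-0.22,0,0,0,0,0.01],[-0.048,-0.265,0,0,0,0,0.01],[-0.056,-0.31,0,0,0,0,0.01],[-0.063,-0.345,0,0,0,0,0.01]]]'
python3 -m crank '[[[-0.005,-0.025,0,0,0,0,0.01],[-0.009,-0.045,0,0,0,0,0.01],[-0.01,-0.056,0,0,0,0,0.01],[-0.01,-0.056,0,0,0,0,0.01],[-0.01,-0.056,0,0,0,0,0.01],[-0.01,-0.056,0,0,0,0,0.01],[-0.01,-0.056,0,0,0,0,0.01],[-0.01,-0.056,0,0,0,0,0.01]]]'
python3 - <<'E'
from h import *
a,c=snap('wrist','w3'); t,ct=snap('top','t2'); s,cs=snap('scene','s2')
st=arm.read_state(); print(st['position'],st['force'],st['width'])
k=lambda im,x0,y0,w,h:cv2.resize(im[y0:y0+h,x0:x0+w],(400,300),interpolation=cv2.INTER_CUBIC)
p=list(map(int,proj(cs,[496,-245,150])));print(p)
x0,y0=max(p[0]-60,0),max(p[1]-45,0)
aa=cv2.resize(a,(400,300)); print(x0,y0)
cv2.imwrite('pics/v5.png',np.vstack([np.hstack([k(s,x0,y0,120,90),k(a,176,90,160,120)]),np.hstack([k(t,300,170,120,90),aa])])[:,:,::-1])
E
```

```text
time: 5.85
position: [568.4, 156.5, 271.2]
tool_rot: [0.689, -0.688, 0.161, -0.161]
force: [-0.1, -0.1, -1.1]
width: 21.9
time: 6.65
position: [503.6, -192.9, 270.1]
tool_rot: [-0.688, 0.688, -0.164, 0.163]
force: [0.0, -0.8, -1.0]
width: 21.6
time: 7.45
position: [496.2, -244.4, 271.4]
tool_rot: [0.688, -0.688, 0.162, -0.162]
force: [-0.4, 0.3, -1.5]
width: 21.7
[ 496.07629186 -244.86583009  271.35402923] [-0.51669313 -0.21574957 -0.38731228] 21.63989039873752
[136, 140]
76 95
```

View pics/v5.png

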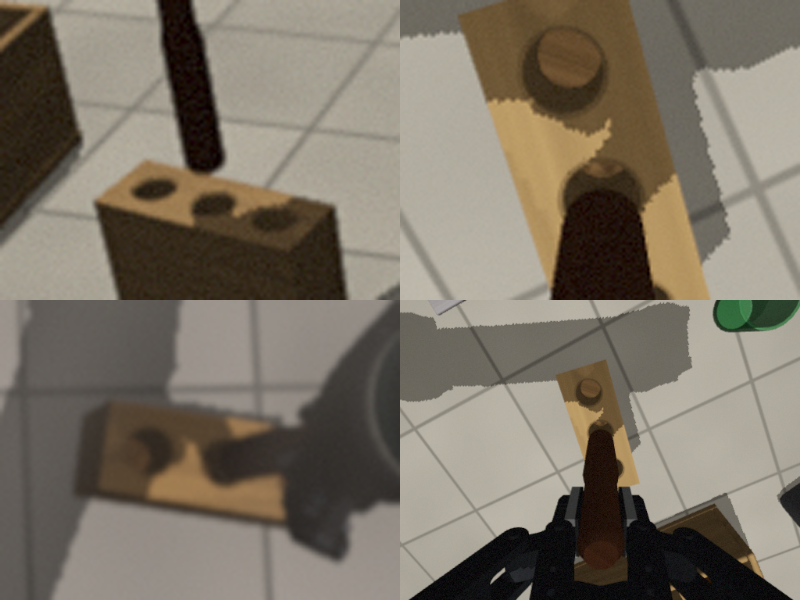

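The views show the muddler hanging about upright over the middle bore. I'll check the tip's offset numerically.

```bash
python3 - <<'E'
from h import *
a,c=load('w3'); s,cs=load('s2')
th=np.linspace(0,6.28,60)
for nm,im,cc,(x0,x1,y0,y1) in(('wrist',a,c,(236,280,150,185)),('scene',s,cs,(120,150,110,152))):
    for p in((496,-245),(496,-242),(498,-245)):
        q=np.array([proj(cc,[p[0]+14*np.cos(t),p[1]+14*np.sin(t),143.3]) for t in th]+[proj(cc,[p[0]+10*np.cos(t),p[1]+10*np.sin(t),139.3]) for t in th])
        print(nm,p,'x',q[:,0].min().round(1),q[:,0].max().round(1),'y',q[:,1].min().round(1),q[:,1].max().round(1))
    q=np.array([proj(cc,[496.6+15*np.cos(t),-245+15*np.sin(t),110]) for t in th]); print('bore',q.min(0).round(1),q.max(0).round(1))
    m=im.max(2)<(70 if nm=='scene' else 50)
    for r in range(y0,y1,3):
        x=np.where(m[r,x0:x1])[0]+x0
        if len(x): print(r,x.min(),x.max(),end='; ')
    print()
E
```

```text
wrist (496, -245) x 239.7 272.3 y 164.7 195.9
wrist (496, -242) x 238.0 270.8 y 161.6 193.0
wrist (498, -245) x 241.7 274.4 y 163.7 195.0
bore [240.9 154.6] [272.4 185. ]
162 262 262; 165 252 259; 168 247 266; 171 244 269; 174 243 270; 177 242 271; 180 242 272; 183 241 272; 
scene (496, -245) x 130.3 142.9 y 139.8 146.8
scene (496, -242) x 131.6 144.1 y 139.9 147.0
scene (498, -245) x 129.9 142.5 y 140.2 147.3
bore [132.3 152. ] [145.4 159.1]
110 125 136; 113 126 137; 116 126 137; 119 127 138; 122 128 138; 125 128 139; 128 129 140; 131 130 140; 134 130 141; 137 131 141; 140 131 142; 143 132 142; 146 135 138; 149 122 125;
```

```bash
python3 -m crank '[[[0,0,-0.01,0,0,0,0.01],[0,0,-0.02,0,0,0,0.01],[0,0,-0.026,0,0,0,0.01],[0,0,-0.029,0,0,0,0.01],[0,0,-0.031,0,0,0,0.01],[0,0,-0.033,0,0,0,0.01],[0,0,-0.034,0,0,0,0.01],[0,0,-0.034,0,0,0,0.01]]]'
```

```text
time: 8.4
position: [496.0, -245.1, 237.3]
tool_rot: [0.688, -0.688, 0.162, -0.162]
force: [0.4, -0.1, -1.1]
width: 21.4
```

```bash
python3 -m crank '[[[0,0,-0.003,0,0,0,0.01],[0,0,-0.006,0,0,0,0.01],[0,0,-0.01,0,0,0,0.01],[0,0,-0.014,0,0,0,0.01],[0,0,-0.018,0,0,0,0.01],[0,0,-0.022,0,0,0,0.01],[0,0,-0.025,0,0,0,0.01],[0,0,-0.025,0,0,0,0.01]]]'
```

```text
time: 9.2
position: [495.7, -245.1, 211.7]
tool_rot: [0.688, -0.688, 0.163, -0.162]
force: [0.7, 0.4, -1.9]
width: 21.5
```

Free so far, with the tip at 80 mm. The next span crosses the 55 and 65 mm floors, at tip heights 55 and 45.

```bash
python3 -m crank '[[[0,0,-0.004,0,0,0,0.01],[0,0,-0.008,0,0,0,0.01],[0,0,-0.012,0,0,0,0.01],[0,0,-0.016,0,0,0,0.01],[0,0,-0.02,0,0,0,0.01],[0,0,-0.024,0,0,0,0.01],[0,0,-0.027,0,0,0,0.01],[0,0,-0.027,0,0,0,0.01]]]'
python3 -m crank '[[[0,0,-0.002,0,0,0,0.01],[0,0,-0.004,0,0,0,0.01],[0,0,-0.006,0,0,0,0.01],[0,0,-0.008,0,0,0,0.01],[0,0,-0.01,0,0,0,0.01],[0,0,-0.011,0,0,0,0.01],[0,0,-0.012,0,0,0,0.01],[0,0,-0.012,0,0,0,0.01]]]'
```

```text
time: 10.0
position: [495.7, -245.1, 184.7]
tool_rot: [0.688, -0.688, 0.162, -0.162]
force: [0.4, 1.2, -0.6]
width: 21.3
time: 10.8
position: [495.9, -245.2, 173.1]
tool_rot: [0.688, -0.688, 0.162, -0.162]
force: [1.5, 2.0, -1.3]
width: 21.5
```

The tip is at about 41 mm with no vertical load, past both shallow floors, so this is the deep bore.

```bash
python3 -m crank '[[[0,0,-0.004,0,0,0,0.01],[0,0,-0.008,0,0,0,0.01],[0,0,-0.012,0,0,0,0.01],[0,0,-0.016,0,0,0,0.01],[0,0,-0.019,0,0,0,0.01],[0,0,-0.021,0,0,0,0.01],[0,0,-0.023,0,0,0,0.01],[0,0,-0.023,0,0,0,0.01]]]'
python3 -m crank '[[[0,0,-0.001,0,0,0,0.01],[0,0,-0.001,0,0,0,0.01],[0,0,-0.002,0,0,0,0.01],[0,0,-0.002,0,0,0,0.01],[0,0,-0.003,0,0,0,0.01],[0,0,-0.003,0,0,0,0.01],[0,0,-0.003,0,0,0,0.01],[0,0,-0.003,0,0,0,0.01]]]'
```

```text
time: 11.6
position: [495.9, -245.1, 149.9]
tool_rot: [0.688, -0.688, 0.162, -0.162]
force: [0.7, 2.2, -1.3]
width: 21.7
time: 12.4
position: [496.0, -245.2, 147.3]
tool_rot: [0.688, -0.688, 0.162, -0.162]
force: [1.1, 2.1, -0.8]
width: 22.0
```

```bash
python3 -m crank '[[[0,0,-0.001,0,0,0,0.01],[0,0,-0.001,0,0,0,0.01],[0,0,-0.001,0,0,0,0.01],[0,0,-0.002,0,0,0,0.01],[0,0,-0.002,0,0,0,0.01],[0,0,-0.002,0,0,0,0.01],[0,0,-0.002,0,0,0,0.01],[0,0,-0.002,0,0,0,0.01]]]'
```

```text
time: 13.2
position: [496.3, -245.2, 147.1]
tool_rot: [-0.688, 0.688, -0.162, 0.163]
force: [-3.2, 3.5, 12.0]
width: 21.8
```

Firm contact at TCP z 147.1, so the tip is at about 15 mm: home. Release gently.

```bash
python3 -m crank '[[[0,0,0,0,0,0,0.024],[0,0,0,0,0,0,0.026],[0,0,0,0,0,0,0.03],[0,0,0,0,0,0,0.04],[0,0,0,0,0,0,0.05],[0,0,0,0,0,0,0.06],[0,0,0,0,0,0,0.06],[0,0,0,0,0,0,0.06]]]' 
python3 -m crank '[[[0,0,0.005,0,0,0,0.06],[0,0,0.02,0,0,0,0.06],[0,0,0.04,0,0,0,0.06],[0,0,0.07,0,0,0,0.06],[0,0,0.09,0,0,0,0.06],[0,0,0.1,0,0,0,0.06],[0,0,0.1,0,0,0,0.06],[0,0,0.1,0,0,0,0.06]]]' 
python3 - <<'E'
from h import *
a,c=snap('wrist','w4'); t,ct=snap('top','t3'); s,cs=snap('scene','s3')
k=lambda im,x0,y0,w,h:cv2.resize(im[y0:y0+h,x0:x0+w],(400,300),interpolation=cv2.INTER_CUBIC)
print(proj(cs,[496.6,-245,110]),proj(cs,[496.6,-245,195]),proj(cs,[496.6,-245,140]))
cv2.imwrite('pics/v6.png',np.vstack([np.hstack([k(s,76,95,120,90),cv2.resize(a,(400,300))]),np.hstack([cv2.resize(t,(400,300)),cv2.resize(s,(400,300))])])[:,:,::-1])
E
```

```text
time: 14.0
position: [496.0, -245.2, 145.3]
tool_rot: [-0.688, 0.688, -0.162, 0.162]
force: [-0.4, 0.4, -0.2]
width: 59.8
time: 14.8
position: [495.4, -245.1, 244.6]
tool_rot: [0.688, -0.688, 0.163, -0.162]
force: [-0.4, -0.7, -0.5]
width: 60.4
(np.float64(138.86976916063117), np.float64(155.4834696943365)) (np.float64(132.63823704581398), np.float64(122.87484738936863)) (np.float64(136.74240027346212), np.float64(144.3512846607253))
```

View pics/v6.png

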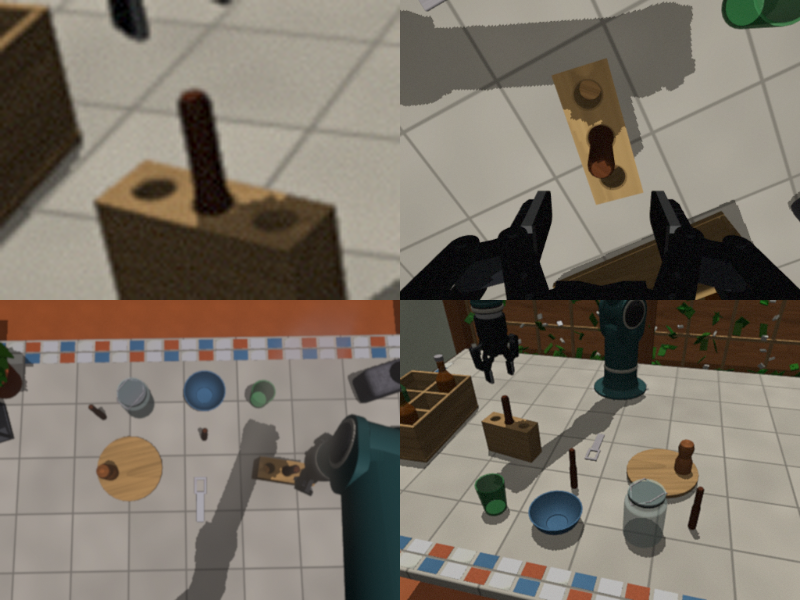

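```bash
python3 - <<'E'
from h import *
a,_=load('top0')
for f in('t1','t3'):
    b,_=load(f)
    r=b[205:235,118:152]; res=cv2.matchTemplate(a[200:240,112:158],r,cv2.TM_SQDIFF_NORMED); print(f,'mill match offset',np.array(cv2.minMaxLoc(res)[2])-[6,5])
b,_=load('t3'); d=np.abs(a.astype(int)-b).max(2)
for n,(x,y) in dict(mill=(135,218),jar=(172,120),bowl=(262,117),tumbler=(334,121),opener=(257,255),short1=(261,171),short2=(125,143)).items(): print(n,d[y-20:y+20,x-20:x+20].mean().round(1))
arm.hand_in()
E
```

```text
t1 mill match offset [ 6 -4]
t3 mill match offset [0 0]
mill 7.8
jar 6.9
bowl 6.1
tumbler 6.0
opener 8.7
short1 8.8
short2 8.2
the job is handed in; nothing more can be done
```

The muddler is in the caddy's middle bore, thick end down and fully home as far as my checks show, and the job is handed in after about 15 s of robot time.

- **Choosing the bore:** wrist pictures suggested floor depths of about 65, 95 and 55 mm, so I went for the middle one. I lowered the muddler in small steps and felt no vertical load past either shallow floor depth. Firm contact (12 N) came with its foot at about 15 mm above the table, which is the 95 mm floor.
- **After release:** it stands with only the handle and taper above the caddy. Its top is within about 1–2 pixels of where it should be, roughly 3–4 mm, so that picture alone does not prove the shoulder is flush. The contact height agrees with it.
- **Other things on the table:** the final top view matches the first to within picture noise for the salt mill, jar, bowl, tumbler, opener and two smaller muddlers.
- **One disagreement:** a template match of the mill in the picture taken during the grasp gave an offset of (6, -4) pixels. The arm was probably covering it then. The final match gave zero offset, so I took the first as false.

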